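Clear the support plate, slide it out to the gauge mark and hold it

ROBOT

A 6-joint arm with a two-finger parallel gripper is mounted at the origin on the work surface. World frame = base frame: x ahead of the robot, y to its left, z up, the work surface at z = 0. Lengths are in m, angles in rad, forces in N, time in s.
With the tool pointing down it reaches from about 0.35 to 0.85 m from the base axis. Payload 8.1 kg.
Tool frame: the origin (TCP) lies at the very end of the fingers, on their centre line; the grasp point (between the pads) lies 19 mm behind it; z points along the fingers, y is the line along which they close (so a half turn about z gives the same grasp; the last joint's range is limited). The gripper opens to 93 mm and grips with 3 to 60 N. Pads are 15 mm wide; open, the fingers measure 128 mm over their backs; the gripper's body (75 mm by 188 mm) begins 65 mm behind the grasp point.
Start: joints at [-1.209, 0.13, 1.488, -0, 1.523, -0.085], TCP at [0.259, -0.541, 0.219] pointing down, gripper open.
Joint ranges: [-2.96, 2.96], [-0.89, 2.26], [0.02, 2.5], [-1.34, 4.48], [0, 2.73], [-2.66, 2.66]. Speed limits (rad/s): [2.39, 2.39, 2.79, 3.14, 3.14, 3.14].

INTERFACE

Orientations are given as a rotation vector (axis times angle).
In Python, from plant import robot gives the robot as it stands.
- The arm moves only by the tool play_rows, never from a script. Its argument "deltas" is one flat list of numbers, 5 for each row, row after row: the shift along the tool's x, y, z in mm, then the turn about the tool's z in degrees, then the finger opening in mm, from 0 to 93. A call has 1 to 10 rows; each row shifts and turns the commanded pose from where the row before left it, along the tool's axes as they then stand; what a row does not reach is not made up. A row lasts 1/12 s, in which the tool goes at most 41.7 mm and 7.16 degrees, less where a joint would pass 70% of its speed; a pose out of reach is approached as far as the arm can. A call with a gripper value outside its range is refused whole. The fingers move at their own pace and stop on an object; "newtons" is the grip in N (left out, the last holds). Time passes only in rows, so rows that do not move let the fingers close. It gives the time, the measured TCP pose, the force, the opening and the grip force at its end, in the units of the state.
- robot.read_state(): the state, without advancing time (a new reading comes with each control period).
- robot.read_camera(name): name is "side" or "top" or "wrist"; returns a dict with "pixels" (400x640x3 uint8, blue, green, red), "mtx" (3x3 intrinsics, pixels), "eye" and "rotation" of the camera in the world. Camera axes: x right, y up, looking along -z (the intrinsics and any distortion apply to the point x, -y, -z); pixel columns grow to the right and rows downward; lengths in m; the calibration is good to about 2 mm. A picture is of the moment at which its call begins. There is no depth.
- robot.close_job(): hands the job in; it is judged then, once.
The state is a dict: "t": time; "q": joint angles; "dq": joint speeds; "joint_torque": joint torques, N m; "tool_pos": TCP position; "orientation": TCP orientation; "force": force on the tool from outside, world axes, zero at the start; "wrist_torque": the same for the moment, N m; "opening": finger opening in m; "gripper_force": force on a finger pad.
Only numpy, scipy, OpenCV 4.12 (cv2) and the standard library are available. Lean on these libraries where they do the work, as an engineer would, in place of code of your own. Each camera call takes 0.05 s, during which the arm holds its last target. There are 200 camera calls.

TASK

Sort the two parts lying on the support plate first: the white bearing insert goes into the square tray and the brass spacer ring into the round dish. Then take the plate by the grip block at its tail and slide it straight out along the bed, without lifting it off, until its head end is in line with the gauge pointer; that is far enough for it to tip, so finish while still holding it flat on the bed. Leave the other things on the bench alone and never let the plate tip.

Things in the scene. Friction and masses are not known exactly. Their poses are not given: they have to be found in the camera images.
- bed: fixed bed, a low bench-like steel block with a flat top: 110 mm wide (x), 260 mm long (y), top 60 mm above the bench. Origin: centre of its underside. Its own -y axis (roughly the robot's right) is the outward direction, over its outer edge at y = -130 mm
- plate: brown laminate plate lying on the bed, 60 mm wide (x), 300 long (y), 10 thick, 0.35 to 0.53 kg. Origin: centre of its underside. Head end at y = -150 mm, outward, has two dark steel lugs on top (14 x 24 mm, 22 high); the grip block is at the tail. Centre of mass 140 mm from the head end: with more than that overhanging it tips if let go. Overhang 20 to 60 mm at the start, 160 to 200 at the mark
- plate_grip (a point): middle of the plate's aluminium grip block: 24 mm wide across the plate (x), 40 mm along it (y), standing 32 mm above the plate's top; this point is 16 mm above the plate's top and 20 mm from the tail end
- plate_head (a point): middle of the plate's head end face, the end that must reach the mark (5 mm above the plate's underside)
- gauge: fixed dark steel gauge post, 80 mm tall on a 50 mm square foot, standing on the bench past the bed's outer edge, beside the plate's path on the side away from the robot. Its axes are parallel to the bed's; origin under the pointer's tip at bench level
- pointer (a point): tip of the gauge's pointer, the mark: it points across the plate's path (towards the gauge's -x), 66 mm above the bench, some 25 mm from the plate's side edge when the plate is in line with the bed. The head end is at the mark when this point and plate_head have the same coordinate along the bed's y
- insert: white acetal bearing insert, a round boss 34 mm across and 26 mm high overall on a flange 44 mm across and 5 mm thick; flange down, on top of the plate between the grip block and the lugs (58 to 90 mm from the other part, centre to centre; either may be nearer the head). Origin: centre of its underside. 35 g
- spacer: brass spacer ring, 42 mm outside, 28 mm inside, 14 mm high, lying flat on top of the plate. Origin: centre of its underside. 70 g
- tray: fixed square steel tray, open on top, 140 x 140 mm outside, walls 4 mm thick and 40 mm high, between the robot and the bed (left or right). Origin: centre of its underside
- tray_in (a point): centre of the tray's inner floor, axes along its walls
- dish: fixed round aluminium dish, open on top, 140 mm across outside, wall 4 mm thick and 40 mm high, floor 5 mm thick, between the robot and the bed (on the other side from the tray). Origin: centre of its underside
- dish_in (a point): centre of the dish's inner floor
- grommet: black rubber grommet, ring 40 mm across and 12 mm high, lying on the bench between the tray and the dish
- spare_insert: a second white bearing insert of the same shape, standing on the bench off to the left, not on the plate; leave it there
- hammer: hammer lying on the bench at the far right
- wrench: open wrench lying on the bench at the left
- oil: grey bottle, 60 mm across and 150 mm tall, on the bench to the left of the bed
- cup: open steel cup, 70 mm across and 80 mm tall, on the bench at the right

How it is judged:
On the way, in this order (a step that is already met when the one before it is completed fails the run):
1. the insert lies in the square tray and the spacer ring in the round dish, both let go (x of insert in the frame of tray_in between -0.066 and 0.066 m and y of insert in the frame of tray_in between -0.066 and 0.066 m and height (world z) of insert below 0.035 m and horizontal distance between spacer and dish_in below 0.066 m and height (world z) of spacer below 0.032 m and linear speed of each of insert, spacer below 0.03 m/s and contact force between the fingers and insert below 0.1 N and contact force between the fingers and spacer below 0.1 N), for 0.2 s.
2. the plate's head end is in line with the pointer, plate straight and flat on the bed, held by the fingers (y of plate_head in the frame of pointer between -0.006 and 0.006 m and x of plate_head in the frame of bed between -0.03 and 0.03 m and angle between the y axis of plate and the y axis of bed, either way round below 0.14 rad and angle between plate's own z axis and vertical below 0.05 rad and z of plate in the frame of bed between 0.053 and 0.067 m and contact force between the fingers and plate above 0.5 N and linear speed of plate below 0.01 m/s and contact force between plate and gauge below 0.3 N and contact force between plate and tray below 0.3 N and contact force between plate and dish below 0.3 N), for 0.2 s.
At the end, for the whole second after the job is handed in: Insert in the square tray, ring in the round dish. Plate head within 6 mm of the pointer along the bed and 30 mm of its centre line, within 0.14 rad of its direction, tilted under 0.05 rad, within 7 mm of its top, at rest, touched by the fingers, carried only by bed and robot (all of step 1 and all of step 2); the arm keeps its last pose, push and grip.
It fails at once if the plate tips (more than 0.2 rad) or falls (angle between plate's own z axis and vertical above 0.2 rad or z of plate in the frame of bed below 0.03 m).
It fails at once if the plate is lifted off the bed (more than 20 mm) (z of plate in the frame of bed above 0.08 m).
It fails at once if another thing on the bench is moved more than 30 mm (distance of any of grommet, spare_insert, hammer, wrench, oil, cup from where it was at the start of the episode above 0.03 m).
It also fails if it takes over 67 s, if anything falls off the work surface, if the arm or the gripper's body presses on something with over 40 N, if the wrist force passes 120 N, or if a joint passes its speed limit or range.

## Working session

There is one attempt and no reset: what is moved stays moved. The work goes in short steps, Python scripts to look and compute and a tool call to move; the robot and the scene stay as the last step left them, time stands still between calls to the robot, and variables do not carry over. Pictures are saved under pics/ and viewed, at most 10 in all, crops included, and the job is handed in when it is done.

Besides the shell and the picture viewer there is one more tool, called after ">>>" as a command line: name --argument value ..., lists and objects as JSON in quotes. play_rows: Moves the arm, as the interface text tells. Its arguments: {"type":"object","properties":{"deltas":{"type":"array"},"newtons":{"type":"number"}},"required":["deltas"]}

```bash
mkdir -p pics; ls; cat > h.py <<'E'
import numpy as np,cv2
from plant import robot
def snap(n,f):
    c=robot.read_camera(n); cv2.imwrite(f'pics/{f}.png',c['pixels'])
    np.savez(f'pics/{f}.npz',**{k:np.array(v) for k,v in c.items() if k in('mtx','eye','rotation')}); print({k:v for k,v in c.items() if k not in('pixels',)}); return c
def pt(f,u,v,z):
    c=np.load(f'pics/{f}.npz'); d=np.linalg.inv(c['mtx'])@[u,v,1]; d=c['rotation']@[d[0],-d[1],-d[2]]
    return c['eye']+d*(z-c['eye'][2])/d[2]
E
python3 - <<'E'
from h import *
snap('top','top0');snap('side','side0');print(robot.read_state())
E
```

```text
pics
{'mtx': array([[392.79841063,   0.        , 320.27427958],
       [  0.        , 392.79841063, 204.98139868],
       [  0.        ,   0.        ,   1.        ]]), 'eye': array([0.41523838, 0.00193362, 1.52582113]), 'rotation': array([ 0.0543786 , -0.07711316, -1.59319761])}
{'mtx': array([[371.41142251,   0.        , 316.86818349],
       [  0.        , 371.41142251, 196.40530218],
       [  0.        ,   0.        ,   1.        ]]), 'eye': array([0.01366201, 0.61997971, 0.78318845]), 'rotation': array([ 0.37850604, -1.05099491, -2.24094318])}
{'t': 0.1, 'q': array([-1.20939287e+00,  1.31105622e-01,  1.48915005e+00, -9.58675188e-06,
        1.52302299e+00, -8.53891989e-02]), 'dq': array([ 0.00130378, -0.00307   , -0.00285954,  0.00029977,  0.00091846,
       -0.00069575]), 'joint_torque': array([ 9.66940388e-04, -5.61343002e+01, -4.93093729e+01,  7.70218461e-02,
        2.92198785e-02, -4.38416646e-05]), 'tool_pos': array([ 0.25908479, -0.5406073 ,  0.21769159]), 'orientation': array([-3.06189872e+00, -6.95628344e-01,  3.79031015e-04]), 'force': array([-0.645236  , -0.00974245,  0.55677594]), 'wrist_torque': array([ 0.01279354, -0.01685014,  0.04088896]), 'gripper_force': 0.0, 'opening': 0.09277813320318816}
```

View pics/top0.png

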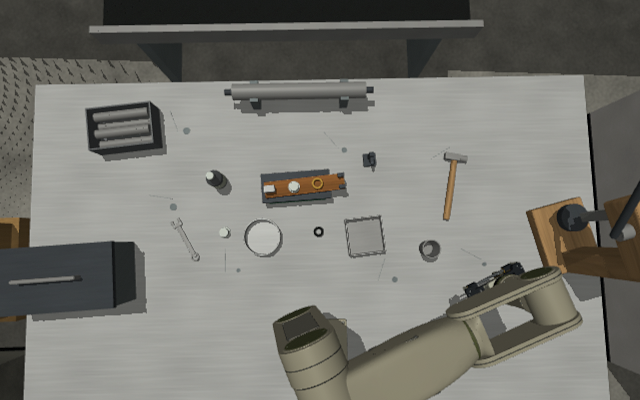

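View pics/side0.png

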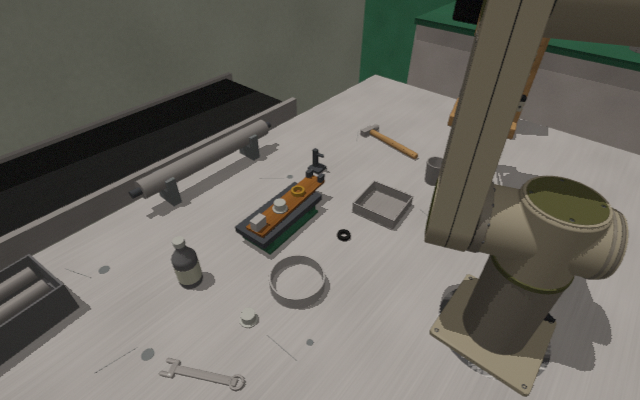

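The top view shows the plate at about (262–345, 185), with the insert near (294,187), ring near (318,183), gauge (369,160), tray (365,237) and dish (263,238). I'll enlarge that area.

```bash
sed -i "s/d=c\['rotation'\]@/d=cv2.Rodrigues(c['rotation'])[0]@/" h.py
python3 - <<'E'
import cv2
a=cv2.imread('pics/top0.png')[145:220,250:390]; cv2.imwrite('pics/top0c.png',cv2.resize(a,None,fx=5.7,fy=5.7,interpolation=cv2.INTER_CUBIC))
a=cv2.imread('pics/side0.png')[140:250,230:340]; cv2.imwrite('pics/side0c.png',cv2.resize(a,None,fx=5.4,fy=5.4,interpolation=cv2.INTER_CUBIC))
E
```

```text
(no output)
```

View pics/top0c.png

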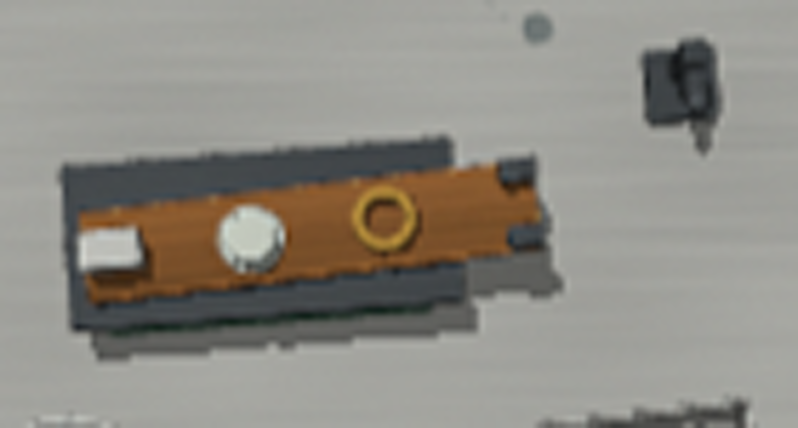

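View pics/side0c.png

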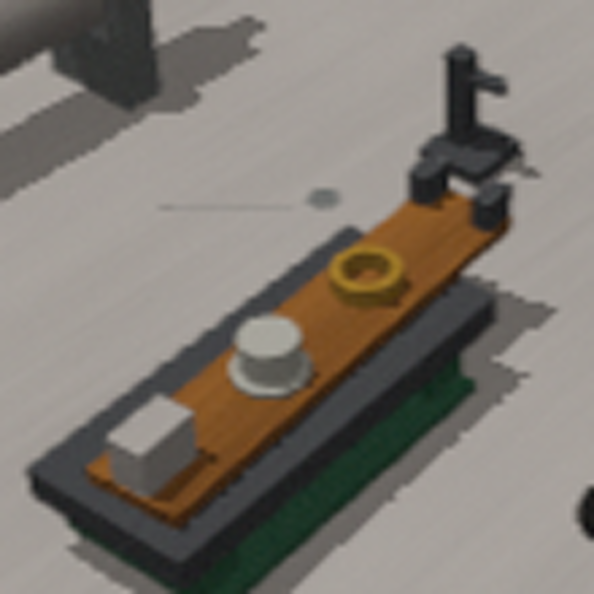

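The crops show the insert boss at (252,235), the ring (384,217), the grip block (112,248), the pointer tip (703,150), and the bed corners at (62,165), (452,138), (466,298) and (72,328). All of these are top-crop pixels.

```bash
python3 - <<'E'
from h import *
np.set_printoptions(precision=4,suppress=True)
f=lambda u,v,z:pt('top0',250+u/5.7,145+v/5.7,z)
for n,u,v,z in [('bTL',62,165,.06),('bTR',452,138,.06),('bBR',466,298,.06),('bBL',72,328,.06),('ptl',78,213,.07),('ptb',92,303,.07),('phb',545,250,.07),('insert',252,235,.096),('ring',384,217,.084),('grip',112,248,.102),('pointer',703,150,.066)]: print(n,f(u,v,z))
for n,u,v,z in [('dish',263.5,238,.04),('tray',365,237,.04),('tTL',345,219,.04),('tTR',382,216,.04),('tBR',385,255,.04),('tBL',347,257,.04),('grom',319,231,.012)]: print(n,pt('top0',u,v,z))
g=lambda u,v,z:pt('side0',230+u/5.4,140+v/5.4,z)
for n,u,v,z in [('insert',268,335,.096),('ring',366,270,.084),('pointer',500,88,.066),('grip',152,428,.102)]: print('side',n,g(u,v,z))
s=robot.read_state();print(cv2.Rodrigues(s['orientation'])[0])
E
```

```text
bTL [0.6598 0.1999 0.06  ]
bTR [ 0.6723 -0.058   0.06  ]
bBR [ 0.5656 -0.0645  0.06  ]
bBL [0.5517 0.1946 0.06  ]
ptl [0.6262 0.1885 0.07  ]
ptb [0.5668 0.1801 0.07  ]
phb [ 0.595  -0.1166  0.07  ]
insert [0.6057 0.0737 0.096 ]
ring [ 0.6172 -0.0115  0.084 ]
grip [0.5985 0.163  0.102 ]
pointer [ 0.6596 -0.2233  0.066 ]
dish [0.4195 0.1956 0.04  ]
tray [ 0.4141 -0.187   0.04  ]
tTL [ 0.4838 -0.1134  0.04  ]
tTR [ 0.4919 -0.2542  0.04  ]
tBR [ 0.3448 -0.2601  0.04  ]
tBL [ 0.3408 -0.1167  0.04  ]
grom [ 0.4413 -0.0141  0.012 ]
side insert [0.6069 0.078  0.096 ]
side ring [ 0.6151 -0.0063  0.084 ]
side pointer [ 0.6913 -0.2152  0.066 ]
side grip [0.5955 0.17   0.102 ]
[[ 0.9018  0.4321 -0.0006]
 [ 0.4321 -0.9018  0.0016]
 [ 0.0001 -0.0017 -1.    ]]
```

>>> play_rows --deltas '[0,0,0,-7,93,0,0,0,-7,93,0,0,0,-7,93,0,0,0,-7,93,0,0,0,-7,93,0,0,0,-7,93,0,0,0,-7,93,0,0,0,-7,93,0,0,0,-7,93,0,0,0,-7,93]'

```text
t: 0.93
tool_pos: [0.2592, -0.5408, 0.218]
orientation: [-2.103, -2.333, -0.001]
force: [-0.4, 2.0, 0.0]
opening: 0.093
gripper_force: 0.0
```

>>> play_rows --deltas '[29,20,0,0,93,29,20,0,0,93,29,20,0,0,93,29,20,0,0,93,29,20,0,0,93,29,20,0,0,93,29,20,0,0,93,29,20,0,0,93,29,20,0,0,93,29,20,0,0,93]'

```text
t: 1.77
tool_pos: [0.4303, -0.2312, 0.2183]
orientation: [-2.11, -2.327, 0.0]
force: [0.8, -0.5, 0.1]
opening: 0.0929
gripper_force: 0.0
```

>>> play_rows --deltas '[29,20,0,0,93,29,20,0,0,93,29,20,0,0,93,29,20,0,0,93,29,20,0,0,93,29,20,0,0,93,29,20,0,0,93,0,0,0,0,93,0,0,0,0,93]'

```text
t: 2.52
tool_pos: [0.5496, -0.0155, 0.2179]
orientation: [-2.106, -2.33, 0.001]
force: [-0.6, 0.2, 0.2]
opening: 0.0929
gripper_force: 0.0
```

```bash
python3 - <<'E'
from h import *
snap('wrist','w1');s=robot.read_state();print(s['tool_pos'],cv2.Rodrigues(s['orientation'])[0])
E
```

```text
{'mtx': array([[343.37484754,   0.        , 321.022416  ],
       [  0.        , 343.37484754, 199.78250295],
       [  0.        ,   0.        ,   1.        ]]), 'eye': array([0.54293639, 0.05692365, 0.38324578]), 'rotation': array([-0.26628386, -0.0118785 ,  0.10103801])}
[ 0.54925641 -0.01672526  0.21800351] [[-9.94092582e-02  9.95045725e-01 -1.34349920e-03]
 [ 9.95046626e-01  9.94090159e-02 -2.46111303e-04]
 [-1.11336066e-04 -1.36131009e-03 -9.99999067e-01]]
```

View pics/w1.png

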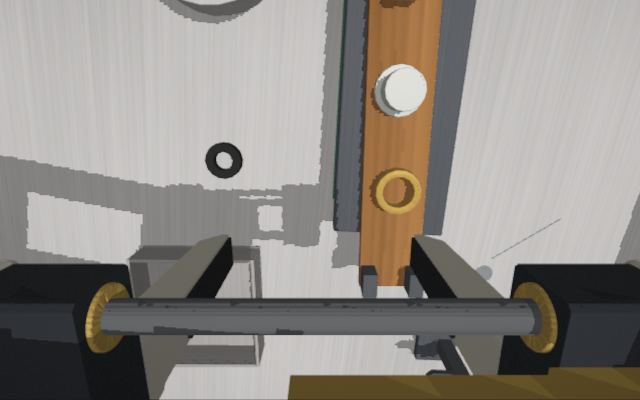

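The wrist view shows the insert's boss top at (405,89), the ring at (398,191), the bed's outer edge at row ~233 and the lugs at row ~275.

```bash
python3 - <<'E'
from h import *
for n,u,v,z in [('insert',405,89,.096),('flange',400,91,.075),('ring',398.5,190.5,.084),('bedL',334,231,.06),('bedR',440,236,.06),('headL',359,286,.07),('plateL',366,20,.07),('plateL2',361,230,.07),('grom',224,160,.012)]: print(n,pt('w1',u,v,z))
E
```

```text
insert [0.60769606 0.07670052 0.096     ]
flange [0.6084429  0.07610113 0.075     ]
ring [ 0.61893366 -0.00873265  0.084     ]
bedL [ 0.56753567 -0.06178736  0.06      ]
bedR [ 0.67400529 -0.05625062  0.06      ]
headL [ 0.59861076 -0.11450352  0.07      ]
plateL [0.57248571 0.12897277 0.07      ]
plateL2 [ 0.59267727 -0.05442771  0.07      ]
grom [ 0.44314586 -0.01007141  0.012     ]
```

>>> play_rows --deltas '[22,17,0,0,75,22,17,0,0,75,22,17,0,0,75,21,16,0,0,75,0,0,25,0,75,0,0,25,0,75,0,0,25,0,75,0,0,25,0,75,0,0,20,0,75,0,0,10,0,75]' --newtons 15

```text
t: 3.4
tool_pos: [0.6054, 0.0741, 0.085]
orientation: [-2.11, -2.323, 0.006]
force: [-0.6, 0.5, -0.9]
opening: 0.0748
gripper_force: 0.0
```

>>> play_rows --deltas '[0,0,5,0,75,0,0,4,0,70,0,0,0,0,20,0,0,0,0,20,0,0,0,0,20,0,0,0,0,20,0,0,0,0,20,0,0,0,0,20]'

```text
t: 4.07
tool_pos: [0.6081, 0.076, 0.0802]
orientation: [2.11, 2.327, 0.001]
force: [-0.6, 0.9, -0.2]
opening: 0.0346
gripper_force: 0.0
```

>>> play_rows --deltas '[0,0,0,0,20,0,0,0,0,20,0,0,-10,0,20,0,0,-20,0,20,0,0,-25,0,20,0,0,-25,0,20,0,0,-20,0,20,0,0,0,0,20]'

```text
t: 4.73
tool_pos: [0.6105, 0.076, 0.1861]
orientation: [2.106, 2.323, 0.009]
force: [0.6, -0.1, -0.0]
opening: 0.033
gripper_force: 15.0
```

>>> play_rows --deltas '[-24,-22,0,0,20,-24,-22,0,0,20,-24,-22,0,0,20,-24,-22,0,0,20,-24,-22,0,0,20,-24,-22,0,0,20,-24,-22,0,0,20,-24,-22,0,0,20,-24,-22,0,0,20,-24,-22,0,0,20]'

```text
t: 5.57
tool_pos: [0.4107, -0.1852, 0.1791]
orientation: [-2.11, -2.327, 0.0]
force: [0.9, -0.3, -0.1]
opening: 0.0327
gripper_force: 15.0
```

>>> play_rows --deltas '[0,0,15,0,20,0,0,25,0,20,0,0,25,0,20,0,0,25,0,20,0,0,25,0,20,0,0,20,0,20,0,0,15,0,20,0,0,8,0,20,0,0,4,0,20,0,0,0,0,20]'

```text
t: 6.4
tool_pos: [0.4116, -0.1841, 0.0169]
orientation: [-2.109, -2.326, 0.0]
force: [0.2, 0.1, -0.3]
opening: 0.0328
gripper_force: 15.0
```

>>> play_rows --deltas '[0,0,0,0,60,0,0,0,0,60,0,0,0,0,60,0,0,0,0,60,0,0,-10,0,60,0,0,-20,0,60,0,0,-25,0,60,0,0,-25,0,60,0,0,-25,0,60,0,0,-25,0,60]'

```text
t: 7.23
tool_pos: [0.4122, -0.1844, 0.15]
orientation: [2.11, 2.327, 0.0]
force: [0.5, 0.3, -0.4]
opening: 0.06
gripper_force: 0.0
```

>>> play_rows --deltas '[19,28,-10,0,75,19,28,0,0,75,19,28,0,0,75,19,28,0,0,75,19,28,0,0,75,19,28,0,0,75,19,28,0,0,75,21,26,0,0,75,0,0,0,0,75,0,0,0,0,75]'

```text
t: 8.07
tool_pos: [0.6188, -0.0081, 0.158]
orientation: [-2.107, -2.33, 0.0]
force: [-0.4, -0.6, -0.7]
opening: 0.075
gripper_force: 0.0
```

```bash
python3 - <<'E'
from h import *
snap('wrist','w2');s=robot.read_state();print(s['tool_pos'],cv2.Rodrigues(s['orientation'])[0])
E
```

```text
{'mtx': array([[343.37484754,   0.        , 321.022416  ],
       [  0.        , 343.37484754, 199.78250295],
       [  0.        ,   0.        ,   1.        ]]), 'eye': array([0.61196053, 0.06433815, 0.3233306 ]), 'rotation': array([-0.26647873, -0.01288757,  0.1000252 ])}
[ 0.61813026 -0.00911634  0.15803313] [[-9.89672869e-02  9.95090630e-01 -3.38127639e-04]
 [ 9.95090659e-01  9.89671977e-02 -2.71307347e-04]
 [-2.36511854e-04 -3.63318207e-04 -9.99999906e-01]]
```

View pics/w2.png

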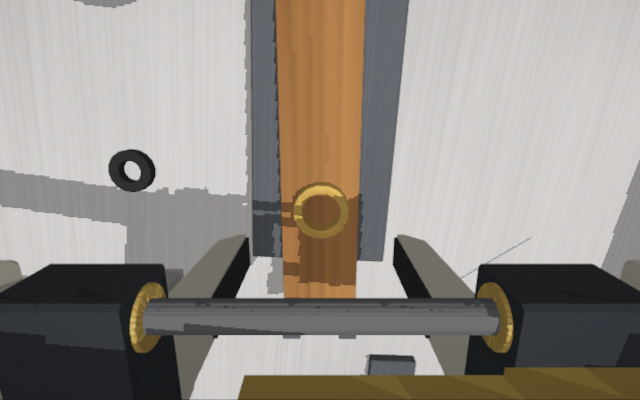

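The ring sits undisturbed at (321,210), centred between the fingers. I'll go down on it.

>>> play_rows --deltas '[0,0,15,0,75,0,0,20,0,75,0,0,20,0,75,0,0,15,0,75,0,0,8,0,75,0,0,6,0,75,0,0,0,0,30,0,0,0,0,30,0,0,0,0,30,0,0,0,0,30]' --newtons 20

```text
t: 8.95
tool_pos: [0.619, -0.0097, 0.0751]
orientation: [2.109, 2.326, 0.002]
force: [-0.9, 0.1, -0.1]
opening: 0.0529
gripper_force: 0.0
```

>>> play_rows --deltas '[0,0,0,0,30,0,0,0,0,30,0,0,0,0,30,0,0,-10,0,30,0,0,-20,0,30,0,0,-25,0,30,0,0,-25,0,30,0,0,-20,0,30,0,0,0,0,30]'

```text
t: 9.7
tool_pos: [0.6209, -0.0097, 0.18]
orientation: [2.106, 2.322, 0.008]
force: [0.6, 0.4, 0.9]
opening: 0.0414
gripper_force: 20.0
```

>>> play_rows --deltas '[22,-18,0,0,30,22,-18,0,0,30,22,-18,0,0,30,22,-18,0,0,30,22,-18,0,0,30,22,-18,0,0,30,22,-18,0,0,30,22,-18,0,0,30,22,-17,0,0,30,25,-17,0,0,30]'

```text
t: 10.53
tool_pos: [0.4177, 0.1954, 0.173]
orientation: [-2.111, -2.327, 0.001]
force: [0.0, 0.7, -1.1]
opening: 0.0416
gripper_force: 20.0
```

>>> play_rows --deltas '[0,0,15,0,30,0,0,25,0,30,0,0,25,0,30,0,0,25,0,30,0,0,25,0,30,0,0,20,0,30,0,0,15,0,30,0,0,8,0,30,0,0,2,0,30,0,0,0,0,30]'

```text
t: 11.37
tool_pos: [0.4187, 0.1949, 0.0133]
orientation: [-2.11, -2.327, 0.002]
force: [0.7, -0.9, -0.2]
opening: 0.0416
gripper_force: 20.0
```

>>> play_rows --deltas '[0,0,0,0,65,0,0,0,0,65,0,0,0,0,65,0,0,0,0,65,0,0,-10,0,65,0,0,-25,0,65,0,0,-30,0,65,0,0,-35,0,65,0,0,-35,0,65,0,0,-35,0,65]'

```text
t: 12.2
tool_pos: [0.4189, 0.1949, 0.1863]
orientation: [2.11, 2.327, 0.001]
force: [0.8, -0.1, 0.9]
opening: 0.065
gripper_force: 0.0
```

>>> play_rows --deltas '[0,0,-30,0,65,0,0,-30,0,65,-32,9,0,0,65,-32,9,0,0,65,-32,9,0,0,65,-32,9,0,0,65,-32,9,0,0,65,-32,9,0,0,65,-32,9,0,0,65,-32,9,0,0,65]'

```text
t: 13.03
tool_pos: [0.5161, -0.0544, 0.2449]
orientation: [2.11, 2.326, 0.001]
force: [0.7, 1.4, 0.9]
opening: 0.0654
gripper_force: 0.0
```

>>> play_rows --deltas '[-32,9,0,0,65,-32,9,0,0,65,-32,9,0,0,65,-32,9,0,0,65,-32,9,0,0,65,-32,9,0,0,65,-32,9,0,0,65,-32,9,0,0,65,0,0,0,0,65,0,0,0,0,65]'

```text
t: 13.87
tool_pos: [0.6121, -0.3021, 0.2431]
orientation: [-2.112, -2.324, 0.0]
force: [-0.1, -0.5, -0.2]
opening: 0.0652
gripper_force: 0.0
```

```bash
python3 - <<'E'
from h import *
snap('wrist','w3');a=snap('top','top3')['pixels'];print(robot.read_state()['tool_pos'])
b=cv2.imread('pics/w3.png')
t=cv2.resize(a[140:270,210:410],None,fx=3,fy=3,interpolation=cv2.INTER_CUBIC)
cv2.imwrite('pics/top3c.png',t)
E
```

```text
{'mtx': array([[343.37484754,   0.        , 321.022416  ],
       [  0.        , 343.37484754, 199.78250295],
       [  0.        ,   0.        ,   1.        ]]), 'eye': array([ 0.60581019, -0.22968382,  0.4085449 ]), 'rotation': array([-0.26578168, -0.01131279,  0.09533452])}
{'mtx': array([[392.79841063,   0.        , 320.27427958],
       [  0.        , 392.79841063, 204.98139868],
       [  0.        ,   0.        ,   1.        ]]), 'eye': array([0.41523838, 0.00193362, 1.52582113]), 'rotation': array([ 0.0543786 , -0.07711316, -1.59319761])}
[ 0.61236783 -0.30005521  0.24425614]
```

View pics/w3.png

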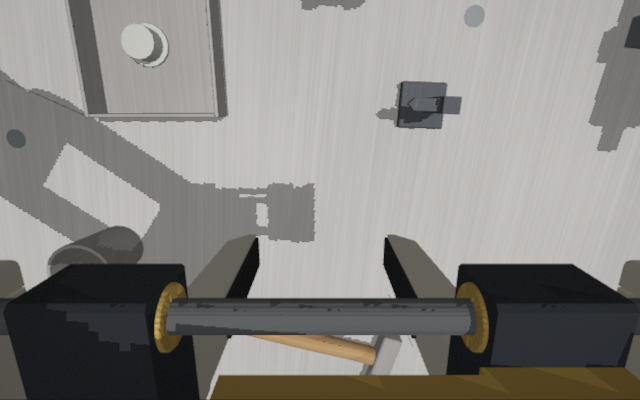

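View pics/top3c.png

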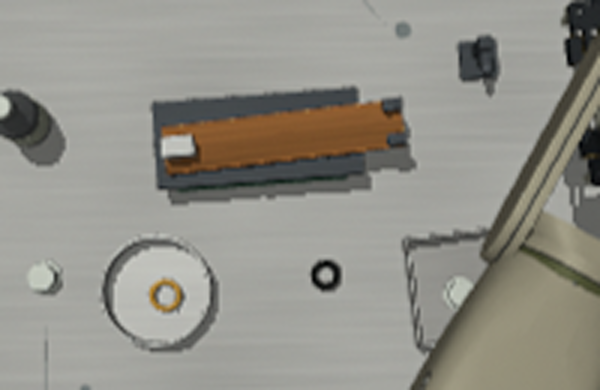

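Both parts are in their containers: insert at (145,45) in w3, ring at (166,295) in the top crop. The gauge stands at (398–446, 82–128) in w3. I'll enlarge it, and the plate head beside it, in one mosaic.

```bash
python3 - <<'E'
from h import *
r=lambda f,y,x:cv2.resize(cv2.imread(f'pics/{f}.png')[y:y+40,x:x+50 if f!='w3' else x+100],None,fx=8,fy=8,interpolation=cv2.INTER_CUBIC) 
w=cv2.resize(cv2.imread('pics/w3.png')[75:135,370:470],(800,300) if 0 else (500,300),interpolation=cv2.INTER_CUBIC)
s=cv2.resize(cv2.imread('pics/side0.png')[140:200,295:345],(250,300),interpolation=cv2.INTER_CUBIC)
t=cv2.resize(cv2.imread('pics/top3.png')[145:190,340:390],(333,300),interpolation=cv2.INTER_CUBIC)
h=cv2.resize(cv2.imread('pics/top3.png')[165:210,255:305],(333,300),interpolation=cv2.INTER_CUBIC)
top=np.hstack([w,s]); b=np.hstack([t,h]); b=np.pad(b,((0,0),(0,750-666),(0,0)))
cv2.imwrite('pics/mos.png',np.vstack([top,b]))
E
```

```text
(no output)
```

View pics/mos.png

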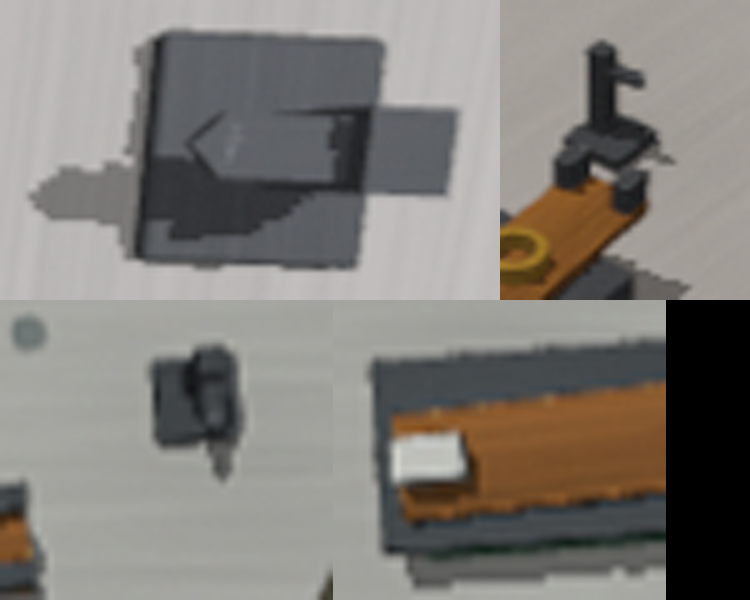

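The pointer tip is at w3 pixel (407.6,104). What I took for the tip in the first top crop was its shadow.

```bash
python3 - <<'E'
from h import *
cp=lambda *a: print(a[0],pt(a[1],*a[2:]))
cp('tip w','w3',407.6,104,.066); cp('tip top','top3',371.8,164.5,.066); cp('tip side','side0',323,156.3,.066)
cp('headL top','top0',250+545/5.7,145+250/5.7,.07)
for n,u,v in [('tailT',390,412),('tailB',405,522)]: cp(n,'top3',255+(u-333)/6.66,165+(v-300)/6.66,.07)
for n,u,v in [('g1',390,435),('g2',462,430),('g3',467,478),('g4',392,485)]: cp(n,'top3',255+(u-333)/6.66,165+(v-300)/6.66,.102)
# cup/tray geometry clearance
E
```

```text
tip w [ 0.68790996 -0.21969923  0.066     ]
tip top [ 0.68571339 -0.2184529   0.066     ]
tip side [ 0.69021032 -0.21614637  0.066     ]
headL top [ 0.59500963 -0.11664273  0.07      ]
tailT [0.62829672 0.18893019 0.07      ]
tailB [0.56618491 0.18131531 0.07      ]
g1 [0.61091533 0.18497186 0.102     ]
g2 [0.61280152 0.14558369 0.102     ]
g3 [0.58628304 0.14323111 0.102     ]
g4 [0.58335062 0.18421062 0.102     ]
```

>>> play_rows --deltas '[33,2,0,0,65,33,2,0,0,65,33,2,0,0,65,33,2,0,0,65,33,2,0,0,65,33,2,0,0,65,33,2,0,0,65,33,2,0,0,65,33,2,0,0,65,33,2,0,0,65]'

```text
t: 14.8
tool_pos: [0.5992, 0.0328, 0.2451]
orientation: [2.108, 2.328, 0.002]
force: [-0.3, -0.5, 0.3]
opening: 0.0649
gripper_force: 0.0
```

>>> play_rows --deltas '[33,2,0,0,65,33,2,0,0,65,33,2,0,0,65,35,7,0,0,65,0,0,25,0,65,0,0,30,0,65,0,0,30,0,65,0,0,20,0,65,0,0,0,0,65,0,0,0,0,65]'

```text
t: 15.63
tool_pos: [0.5985, 0.1653, 0.1386]
orientation: [-2.108, -2.328, 0.002]
force: [0.3, -0.1, 1.0]
opening: 0.0651
gripper_force: 0.0
```

```bash
python3 - <<'E'
from h import *
a=snap('wrist','w4')['pixels'];s=robot.read_state();print(s['tool_pos'],cv2.Rodrigues(s['orientation'])[0])
# bright aluminium grip block blob
c=np.load('pics/w4.npz');R=cv2.Rodrigues(c['rotation'])[0]
P=np.array([.599,.164,.102]);d=R.T@(P-c['eye']);print('expect',c['mtx']@[d[0]/-d[2],-d[1]/-d[2],1])
hsv=cv2.cvtColor(a,cv2.COLOR_BGR2HSV)
m=((hsv[...,1]>90)&(hsv[...,0]<20)).astype(np.uint8)
for v in range(140,290,15):
    x=np.where(m[v,200:440])[0]+200
    print(v,(x.min(),x.max(),len(x)) if len(x) else None)
E
```

```text
{'mtx': array([[343.37484754,   0.        , 321.022416  ],
       [  0.        , 343.37484754, 199.78250295],
       [  0.        ,   0.        ,   1.        ]]), 'eye': array([0.59204419, 0.23775147, 0.30393621]), 'rotation': array([-0.26662661, -0.01116898,  0.09906564])}
[0.60000395 0.16526468 0.14048066] [[-9.85046882e-02  9.95135459e-01  1.49810165e-03]
 [ 9.95136554e-01  9.85041848e-02  4.06344804e-04]
 [ 2.56798841e-04  1.53084258e-03 -9.99998795e-01]]
expect [321.06778387 228.98866517   1.        ]
140 None
155 None
170 None
185 (np.int64(282), np.int64(366), 51)
200 (np.int64(282), np.int64(366), 45)
215 (np.int64(283), np.int64(365), 44)
230 (np.int64(284), np.int64(365), 44)
245 (np.int64(284), np.int64(364), 43)
260 (np.int64(284), np.int64(364), 81)
275 (np.int64(285), np.int64(363), 79)
```

>>> play_rows --deltas '[0,0,15,0,65,0,0,20,0,65,0,0,15,0,65,0,0,8,0,65,0,0,5,0,65,0,0,0,0,65,0,0,0,0,10,0,0,0,0,10,0,0,0,0,10,0,0,0,0,10]' --newtons 40

```text
t: 16.52
tool_pos: [0.6007, 0.1646, 0.0766]
orientation: [2.11, 2.327, 0.002]
force: [-0.8, 0.2, -0.5]
opening: 0.043
gripper_force: 0.0
```

>>> play_rows --deltas '[0,0,0,0,10,0,0,0,0,10,0,0,0,0,10,0,0,0,0,10,0,0,0,0,10,0,0,0,0,10]'

```text
t: 17.02
tool_pos: [0.6001, 0.1645, 0.0758]
orientation: [2.11, 2.327, 0.0]
force: [0.3, -0.1, 0.9]
opening: 0.0237
gripper_force: 40.0
```

>>> play_rows --deltas '[-5,0,0.5,0,10,-10,-1,0,0,10,-10,0,0,0,10,-10,-1,0,0,10,-10,0,0,0,10,-10,-1,0,0,10,-10,0,0,0,10,-10,-1,0,0,10,-10,0,0,0,10,-5,0,0,0,10]'

```text
t: 17.85
tool_pos: [0.6052, 0.0734, 0.0757]
orientation: [2.111, 2.326, 0.001]
force: [-0.6, 6.0, 4.8]
opening: 0.0237
gripper_force: 40.0
```

>>> play_rows --deltas '[0,0,0,0,10,0,0,0,0,10]'

```text
t: 18.02
tool_pos: [0.6053, 0.0727, 0.0758]
orientation: [2.111, 2.325, -0.001]
force: [0.2, -2.3, 4.7]
opening: 0.0237
gripper_force: 40.0
```

```bash
python3 - <<'E'
from h import *
a=snap('side','s5')['pixels'];b=snap('top','t5')['pixels'];s=robot.read_state();print(s['tool_pos'],s['force'],s['gripper_force'])
c=cv2.resize(a[135:210,285:360],(600,600),interpolation=cv2.INTER_CUBIC)
d=cv2.resize(b[145:205,355:380],(200,480),interpolation=cv2.INTER_CUBIC)
d=np.pad(d,((0,120),(0,0),(0,0)))
cv2.imwrite('pics/m5.png',np.hstack([c,d]))
E
```

```text
{'mtx': array([[371.41142251,   0.        , 316.86818349],
       [  0.        , 371.41142251, 196.40530218],
       [  0.        ,   0.        ,   1.        ]]), 'eye': array([0.01366201, 0.61997971, 0.78318845]), 'rotation': array([ 0.37850604, -1.05099491, -2.24094318])}
{'mtx': array([[392.79841063,   0.        , 320.27427958],
       [  0.        , 392.79841063, 204.98139868],
       [  0.        ,   0.        ,   1.        ]]), 'eye': array([0.41523838, 0.00193362, 1.52582113]), 'rotation': array([ 0.0543786 , -0.07711316, -1.59319761])}
[0.60532711 0.07261767 0.07574336] [ 0.39077883 -3.30305867  6.43686137] 39.999863505363464
```

View pics/m5.png

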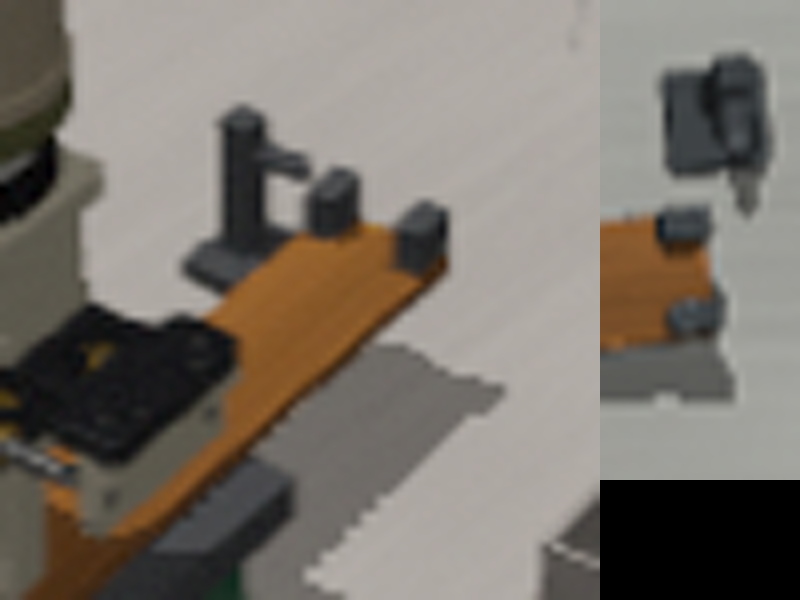

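Side and top crops: the head edge is at (448,252) in the side crop and (712,265) in the top crop. The pointer tip is at (310,168) and (740,172). The plate is flat and a little short of the mark.

```bash
python3 - <<'E'
from h import *
u=np.array([.0515,-.9987])
def p(n,f,x,y,z):
    q=pt(f,x,y,z); print(n,q,'u',q[:2]@u)
T=lambda n,x,y,z:p(n,'t5',355+(x-600)/8,145+y/8,z)
S=lambda n,x,y,z:p(n,'s5',285+x/8,135+y/8,z)
T('head',712,265,.07);T('corner',716,340,.07);T('tip',740,172,.066)
S('head mid',388,228,.07);S('corner',448,252,.07);S('corner lo',447,269,.06);S('tip',310,168,.066)
p('w3 tip','w3',407.6,104,.066); p('w1 headL','w1',359,286,.07); p('top0 lugs','top0',250+537/5.7,145+170/5.7,.092);p('top0 head mid','top0',250+545/5.7,145+212/5.7,.07)
E
```

```text
head [ 0.63354202 -0.20553149  0.07      ] u 0.23789171491145558
corner [ 0.59813212 -0.20618776  0.07      ] u 0.23672351665667124
tip [ 0.67803332 -0.22082774  0.066     ] u 0.2554593842239319
head mid [ 0.63222739 -0.20118527  0.07      ] u 0.23348344142766445
corner [ 0.60260238 -0.20382808  0.07      ] u 0.23459712487438963
corner lo [ 0.60371253 -0.20537139  0.06      ] u 0.23619560244202994
tip [ 0.68943148 -0.21928026  0.066     ] u 0.2545009170169419
w3 tip [ 0.68790996 -0.21969923  0.066     ] u 0.2548409886289485
w1 headL [ 0.59861076 -0.11450352  0.07      ] u 0.14518312052257162
top0 lugs [ 0.64454029 -0.11120092  0.092     ] u 0.1442501811085513
top0 head mid [ 0.62011355 -0.11738094  0.07      ] u 0.14916419152627794
```

>>> play_rows --deltas '[-4,0,0,0,10,-5,-1,0,0,10,-5,0,0,0,10,-3,0,0,0,10,-1.5,0,0,0,10,0,0,0,0,10,0,0,0,0,10,0,0,0,0,10]'

```text
t: 18.78
tool_pos: [0.606, 0.0554, 0.0758]
orientation: [2.111, 2.326, 0.001]
force: [-0.5, 3.1, 6.3]
opening: 0.0238
gripper_force: 40.0
```

```bash
python3 - <<'E'
from h import *
u=np.array([.0515,-.9987]);s=robot.read_state();print(s['tool_pos'],s['force'],'travel',(s['tool_pos'][:2]-[.6001,.1645])@u)
a=snap('side','s6')['pixels'];b=snap('top','t6')['pixels']
# wood mask edges
for n,im,f in (('top',b,'t6'),('top',cv2.imread('pics/t5.png'),'t5')):
    h=cv2.cvtColor(im,cv2.COLOR_BGR2HSV); m=(h[...,1]>100)&(h[...,0]<20)
    for v in (176,177,178,179,180):
        x=np.where(m[v,300:400])[0]+300
        if len(x): q=pt(f,x.max()+1,v+.5,.07); print(f,v,x.max(),q,q[:2]@u)
E
```

```text
[0.60598686 0.05536298 0.07575873] [-0.45171373  3.12501546  6.27518022] travel 0.10929831886995212
{'mtx': array([[371.41142251,   0.        , 316.86818349],
       [  0.        , 371.41142251, 196.40530218],
       [  0.        ,   0.        ,   1.        ]]), 'eye': array([0.01366201, 0.61997971, 0.78318845]), 'rotation': array([ 0.37850604, -1.05099491, -2.24094318])}
{'mtx': array([[392.79841063,   0.        , 320.27427958],
       [  0.        , 392.79841063, 204.98139868],
       [  0.        ,   0.        ,   1.        ]]), 'eye': array([0.41523838, 0.00193362, 1.52582113]), 'rotation': array([ 0.0543786 , -0.07711316, -1.59319761])}
t6 176 372 [ 0.63935813 -0.22076263  0.07      ] 0.25340257932802135
t6 177 372 [ 0.63557564 -0.22062929  0.07      ] 0.25307461993404795
t6 178 372 [ 0.63179478 -0.22049602  0.07      ] 0.2527468015410423
t6 179 372 [ 0.62801554 -0.2203628   0.07      ] 0.2524191240580922
t6 180 373 [ 0.62415525 -0.22398198  0.07      ] 0.25583479713197926
t5 176 367 [ 0.6397692  -0.20198856  0.07      ] 0.2346740903529826
t5 177 367 [ 0.63598728 -0.20185929  0.07      ] 0.23435021383977536
t5 178 368 [ 0.63212455 -0.20548274  0.07      ] 0.23777002377955347
t5 179 368 [ 0.62834577 -0.20535276  0.07      ] 0.23744560997910838
t5 180 368 [ 0.6245686  -0.20522284  0.07      ] 0.23712133557604742
```

>>> play_rows --deltas '[-1,0,0,0,10,0,0,0,0,10,0,0,0,0,10,0,0,0,0,10,0,0,0,0,10,0,0,0,0,10,0,0,0,0,10,0,0,0,0,10]'

```text
t: 19.55
tool_pos: [0.6061, 0.0547, 0.0758]
orientation: [2.111, 2.327, 0.001]
force: [-0.3, 4.8, 5.6]
opening: 0.0234
gripper_force: 40.0
```

```bash
python3 - <<'E'
from h import *
u=np.array([.0515,-.9987]);s=robot.read_state();print(s['tool_pos'],s['force'],'travel',(s['tool_pos'][:2]-[.6001,.1645])@u)
a=robot.read_camera('side')['pixels']
# side-view check: brown plate corner & tip in same picture (rightmost wood pixel)
cv2.imwrite('pics/s7.png',a);h=cv2.cvtColor(a,cv2.COLOR_BGR2HSV);m=((h[...,1]>100)&(h[...,0]<20)).astype(np.uint8);m[:,380:]=0;m[:140]=0;m[260:]=0
y,x=np.where(m);i=x.argmax();print(x[i],y[x==x[i]])
for vv in (y[x==x[i]].min(),): 
    q=pt('s6',x[i]+1,vv+.5,.07);print(q,q[:2]@u)
print(robot.close_job())
E
```

```text
[0.60607688 0.05473824 0.07576202] [-0.34954443  4.79452694  5.58440629] travel 0.10992687535398783
343 [164 165 166]
[ 0.60204104 -0.21955417  0.07      ] 0.2502738634544846
the job is handed in; nothing more can be done
None
```

I put the insert in the square tray and the ring in the round dish, then slid the plate about 110 mm to within roughly 1–4 mm of the pointer by my camera estimates (limit 6 mm). The job was handed in at 19.6 s with the plate still gripped flat on the bed; no verdict came back.

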